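# Stage turned spigots by height for measuring

### The arm

A 6-joint arm with a two-finger parallel gripper is mounted at the origin on the work surface. World frame = base frame: x ahead of the robot, y to its left, z up, the work surface at z = 0. Lengths are in mm, angles in rad, forces in N, time in s.
With the tool pointing down it reaches from about 250 to 800 mm from the base axis. Payload 3.9 kg.
Tool frame: the origin (TCP) lies at the very end of the fingers, on their centre line; the grasp point (between the pads) lies 19 mm behind it; z points along the fingers, y is the line along which they close (so a half turn about z gives the same grasp; the last joint's range is limited). The gripper opens to 85 mm and grips with 20 to 120 N. Pads are 22 mm wide; open, the fingers measure 114 mm over their backs; the gripper's body (76 mm by 85 mm) begins 54 mm behind the grasp point. The pads swing forward as they close: fully open they stand 13 mm farther back than shut.
Start: joints at [-1.19, 0.26, -0.138, 1.173, 0, 1.571], TCP at [195.118, -487.385, 231.304] pointing down, gripper open.
Joint ranges: [-2.78, 2.78], [-0.83, 1.72], [-1.28, 1.37], [-1.9, 2.12], [-1.57, 1.48], [-3.14, 3.14]. Speed limits (rad/s): [2.57, 2.57, 3.14, 3.14, 3.14, 3.14].

### API

Orientations are given as a 3x3 rotation matrix whose columns are the frame's x, y, z axes.
In Python, from station import readout, cams, env gives the robot as it stands. The module is installed in compiled form; this text tells all that it offers.
- The arm moves only by the tool play_rows, never from a script. Its arguments are lists of equal length, an entry for each row: "rotation": the turn, a rotation vector about the tool's x, y, z as a fraction of full scale, a list of three; "linear": the shift along the tool's x, y, z as a fraction of full scale, a list of three; "jaw": the opening, from 0 (shut) to 1 (fully open). In form: {"rotation": [[rx, ry, rz], ...], "linear": [[x, y, z], ...], "jaw": [jaw, ...]}. A call has 1 to 20 rows; each row is the pose to reach, as a shift and turn from the pose commanded when the call began, along the tool's axes at that moment; what a row does not reach only later rows make up. Full scale, the value 1, is 0.3 m for a shift and pi/2 rad for a turn. A row lasts 1/8 s, in which the tool goes at most 62.5 mm and 10.7 degrees, less where a joint would pass 70% of its speed; a pose out of reach is approached as far as the arm can. A call with a number of a shift or a turn outside -1 to 1 is refused whole. A call with a gripper value outside its range is refused whole. The fingers move at their own pace and stop on an object; "squeeze" is the grip in N (left out, the last holds). Time passes only in rows, so rows that repeat a pose let the fingers close. It gives the time, the measured TCP pose, the force, the opening and the grip force at its end, in the units of the state.
- readout.read_state(): the state, without advancing time (a new reading comes with each control period).
- cams.capture(name): name is "scene" or "top" or "wrist"; returns the picture (400x640x3 uint8, blue, green, red); there is no depth.
- cams.camera_info(name): a dict with "fx", "fy", "cx", "cy" (pixels), "R" (3x3) and "t" (3): a world point X has camera coordinates R X + t. Camera axes: x right, y down, z forward; pixel columns grow to the right and rows downward; lengths in mm; the calibration is good to about 2 mm. A picture is of the moment at which its call begins: read the wrist's pose just before it. camera_info takes no time and is no camera call; for the wrist camera it gives the pose at the moment of the call.
- env.sign_off(): hands the job in; it is judged then, once.
The state is a dict: "time": time; "joint_pos": joint angles; "qd": joint speeds; "joint_torque": joint torques, N m; "tcp_pos": TCP position; "tcp_rot": TCP orientation; "wrist_force": force on the tool from outside, world axes, zero at the start; "ft_torque": the same for the moment, N m; "gripper_width": finger opening in mm; "grasp_force": force on a finger pad.
Only numpy, scipy, OpenCV 4.12 (cv2) and the standard library are available. Lean on these libraries where they do the work, as an engineer would, in place of code of your own. Each camera call takes 0.05 s, during which the arm holds its last target. There are 200 camera calls.

### The job

Get the four turned steel spigots ready for the measuring arm: stand them upright on the four black seats of the aluminium plate, one to a seat and well centred, in order of height, the shortest on the seat next to the white reference ball and the tallest at the far end of the row. They are finished parts: set each one down gently, never drop one or let it fall over.

Things in the scene. Friction and masses are not known exactly. Their poses are not given: they have to be found in the camera images.
- spigot62: The shortest of four turned bare-steel spigots, loose, standing upright on the table: a round flange 50 mm across and 12 mm thick at the bottom, and above it a plain round stem 32 mm across up to a total height of 62 mm, with dark turned grooves round it and a black bore mark on the top face. About 240 g, give or take 30 %. Round, so it may be gripped by its stem from any side. Origin: centre of the underside; z up along the axis.
- spigot84: The second shortest of four turned bare-steel spigots, loose, standing upright on the table: a round flange 50 mm across and 12 mm thick at the bottom, and above it a plain round stem 26 mm across up to a total height of 84 mm, with dark turned grooves round it and a black bore mark on the top face. About 260 g, give or take 30 %. Round, so it may be gripped by its stem from any side. Origin: centre of the underside; z up along the axis.
- spigot106: The second tallest of four turned bare-steel spigots, loose, standing upright on the table: a round flange 50 mm across and 12 mm thick at the bottom, and above it a plain round stem 36 mm across up to a total height of 106 mm, with dark turned grooves round it and a black bore mark on the top face. About 400 g, give or take 30 %. Round, so it may be gripped by its stem from any side. Origin: centre of the underside; z up along the axis.
- spigot128: The tallest of four turned bare-steel spigots, loose, standing upright on the table: a round flange 50 mm across and 12 mm thick at the bottom, and above it a plain round stem 30 mm across up to a total height of 128 mm, with dark turned grooves round it and a black bore mark on the top face. About 360 g, give or take 30 %. Round, so it may be gripped by its stem from any side. Origin: centre of the underside; z up along the axis.
- seat1: Round black rubber seat, fixed, a flat disc 56 mm across and 4 mm thick lying on the plate's top; number 1 of a straight row of four, 80 mm apart. It is one of the two end seats. All four look alike; which end of the row the reference ball stands at changes from start to start. Origin: centre of the disc's underside, which is 20 mm above the table; the spigot's foot will stand 4 mm above this point.
- seat2: Round black rubber seat, fixed, a flat disc 56 mm across and 4 mm thick lying on the plate's top; number 2 of a straight row of four, 80 mm apart, between seat1 and seat3. All four look alike; which end of the row the reference ball stands at changes from start to start. Origin: centre of the disc's underside, which is 20 mm above the table; the spigot's foot will stand 4 mm above this point.
- seat3: Round black rubber seat, fixed, a flat disc 56 mm across and 4 mm thick lying on the plate's top; number 3 of a straight row of four, 80 mm apart, between seat2 and seat4. All four look alike; which end of the row the reference ball stands at changes from start to start. Origin: centre of the disc's underside, which is 20 mm above the table; the spigot's foot will stand 4 mm above this point.
- seat4: Round black rubber seat, fixed, a flat disc 56 mm across and 4 mm thick lying on the plate's top; number 4 of a straight row of four, 80 mm apart. It is one of the two end seats (the other end from seat1). All four look alike; which end of the row the reference ball stands at changes from start to start. Origin: centre of the disc's underside, which is 20 mm above the table; the spigot's foot will stand 4 mm above this point.
- ball: Reference ball, fixed: a white ceramic ball 32 mm across on a thin steel stem with a 28 mm round foot, 66 mm tall in all, standing on the plate 75 mm beyond one end seat, in line with the row. At the other end of the row stands, in the same way, a dark steel stop block (30 x 18 x 30 mm with a stud, 36 mm tall in all), not listed. Origin: centre of the foot's underside, 20 mm above the table.
- plate: Aluminium staging plate with rows of small tapped holes, fixed to the table, 84 mm deep (its x) by 450 mm long (its y) by 20 mm thick; it carries the row of seats along its y axis, on its centre line, and the ball and stop block at its ends. Origin: centre of its underside, on the table.

How it is judged:
By the outcome, as a careful person would: the job done as asked, in the order asked, and still so for the second after the job is handed in, with the robot touching nothing.
It also fails if it takes over 112 s, if anything falls off the work surface, if the arm or the gripper's body presses on something with over 40 N, if the wrist force passes 120 N, or if a joint passes its speed limit or range.

## Working session

There is one attempt and no reset: what is moved stays moved. The work goes in short steps, Python scripts to look and compute and a tool call to move; the robot and the scene stay as the last step left them, time stands still between calls to the robot, and variables do not carry over. Pictures are saved under pics/ and viewed, at most 14 in all, crops included, and the job is handed in when it is done.

Besides the shell and the picture viewer there is one more tool, called after "Request:" by a JSON object that holds its "op" and its "data". play_rows: Moves the arm, as the interface text tells. Shift numbers are shares of 0.3 m and turn numbers shares of pi/2 rad, none past 1 either way. Its arguments: {"type":"object","properties":{"rotation":{"type":"array"},"linear":{"type":"array"},"jaw":{"type":"array"},"squeeze":{"type":"number"}},"required":["rotation","linear","jaw"]}

```bash
mkdir -p pics; python3 - <<'E'
from station import readout,cams,env
import cv2,numpy as np
for n in("scene","top"):
    i=cams.camera_info(n);print(n,{k:np.round(v,3).tolist() for k,v in i.items()})
    cv2.imwrite(f"pics/{n}0.png",cams.capture(n))
s=readout.read_state();print(s)
E
```

```text
scene {'fx': 383.388, 'fy': 383.388, 'cx': 317.7, 'cy': 203.317, 'R': [[-0.358, 0.934, 0.017], [0.592, 0.241, -0.769], [-0.722, -0.265, -0.639]], 't': [202.078, -303.94, 1429.592]}
top {'fx': 438.863, 'fy': 438.863, 'cx': 316.112, 'cy': 201.263, 'R': [[-0.001, -1.0, 0.026], [-0.99, -0.003, -0.144], [0.144, -0.026, -0.989]], 't': [-18.519, 561.596, 865.908]}
{'time': 0.1, 'joint_pos': array([-1.19001542e+00,  2.60649794e-01, -1.39230215e-01,  1.17270055e+00,
        2.09431279e-05,  1.57078001e+00]), 'qd': array([-0.00028998, -0.00058172,  0.00178833,  0.00203712, -0.00192316,
       -0.00046982]), 'joint_torque': array([-1.17938084e-04, -4.06507552e+01,  2.54527152e+01,  1.00785182e-02,
        5.40267393e-06,  7.36531007e-06]), 'tcp_pos': array([ 194.89472525, -486.83111091,  230.53536081]), 'tcp_rot': array([[ 9.28368647e-01,  3.71660115e-01, -6.43657044e-04],
       [ 3.71660671e-01, -9.28367156e-01,  1.66421479e-03],
       [ 2.09722022e-05, -1.78422685e-03, -9.99998408e-01]]), 'wrist_force': array([-0.04675386,  0.53360378,  0.64419692]), 'ft_torque': array([-0.04320077, -0.00067664,  0.00595721]), 'grasp_force': 0.0, 'gripper_width': 85.66091685170692}
```

View pics/scene0.png

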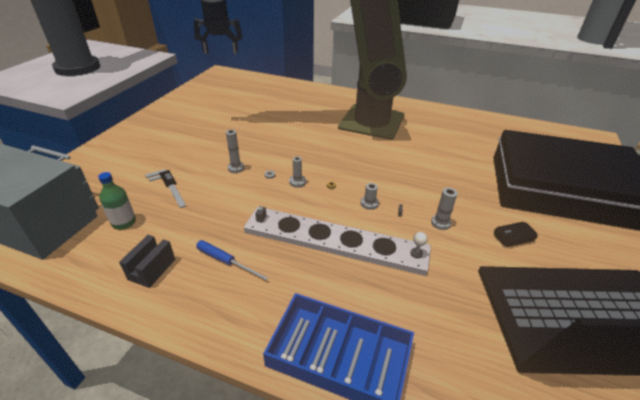

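View pics/top0.png

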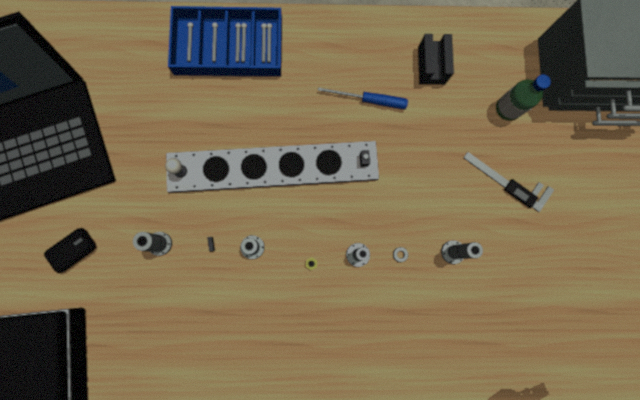

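The scene and top views agree: the ball is at the left end of the plate, at top (176,168), and the stop is at (365,158). The seats are at (216,168), (253,166), (291,164) and (329,161). The spigots are 106 at (152,243), 62 at (252,247), 84 at (358,255) and 128 at (462,252).

```bash
cat > h.py <<'E'
import cv2,numpy as np
from station import readout,cams,env
def ray(info,uv,z):
    R=np.array(info["R"]);t=np.array(info["t"]);c=-R.T@t
    d=R.T@np.array([(uv[0]-info["cx"])/info["fx"],(uv[1]-info["cy"])/info["fy"],1.])
    return c+d*(z-c[2])/d[2]
def blobs(mask,amin,amax):
    cs,_=cv2.findContours(mask.astype(np.uint8),cv2.RETR_LIST,cv2.CHAIN_APPROX_NONE)
    return [(cv2.fitEllipse(c)) for c in cs if len(c)>5 and amin<cv2.contourArea(c)<amax]
E
python3 - <<'E'
from h import *
im=cv2.imread("pics/top0.png");i=cams.camera_info("top")
g=im.max(2)
for e in blobs(g<50,300,900):
    if 130<e[0][1]<190: print("seat",np.round(e[0],1),np.round(e[1],1),ray(i,e[0],24).round(1))
for e in blobs(g<70,8,200):
    if 225<e[0][1]<275: print("dark",np.round(e[0],1),np.round(e[1],1),[ray(i,e[0],z).round(1)[:2].tolist() for z in(62,84,106,128)])
c=im[215:285,120:500];cv2.imwrite("pics/c1.png",cv2.resize(c,None,fx=2.1,fy=2.1,interpolation=cv2.INTER_CUBIC))
w=cams.camera_info("wrist");s=readout.read_state()
R=np.array(w["R"]);c=-R.T@np.array(w["t"]);T=s["tcp_rot"]
print("wristcam in tool",T.T@(c-s["tcp_pos"]),(R@T).round(3),w["fx"])
E
```

```text
seat [215.5 168.6] [23.2 23.6] [633.3 194.6  24. ]
seat [253.4 166.3] [23.1 23.3] [638.6 114.9  24. ]
seat [291.  164.1] [22.7 23. ] [643.8  35.2  24. ]
seat [328.4 162. ] [22.9 23.2] [648.9 -44.4  24. ]
dark [311. 263.] [4.3 4.3] [[435.2, -7.0], [435.1, -6.7], [435.0, -6.4], [434.9, -6.1]]
dark [443.7 255.9] [2.9 9.9] [[449.2, -271.9], [448.8, -265.0], [448.3, -258.0], [447.9, -251.0]]
dark [362.4 253.4] [4.7 5.4] [[454.1, -109.2], [453.5, -106.3], [452.9, -103.5], [452.4, -100.6]]
dark [355.9 255.1] [6.7 9.4] [[450.7, -96.1], [450.2, -93.6], [449.7, -91.0], [449.2, -88.5]]
dark [474.9 249.7] [6.1 6.8] [[461.4, -335.6], [460.7, -327.0], [459.9, -318.5], [459.1, -309.9]]
dark [248.8 245.6] [6.3 6.9] [[469.4, 116.1], [468.4, 113.4], [467.5, 110.6], [466.5, 107.8]]
dark [ 77.7 241.2] [ 3.5 11.6] [[477.8, 451.2], [476.6, 440.0], [475.5, 428.8], [474.3, 417.6]]
dark [210.9 243.7] [ 4.2 14.4] [[473.0, 190.9], [472.0, 186.2], [470.9, 181.6], [469.9, 176.9]]
dark [141.7 240.5] [8.7 9.1] [[479.2, 326.8], [478.0, 318.7], [476.8, 310.6], [475.6, 302.6]]
wristcam in tool [  78.29581812   -0.21231166 -142.57827858] [[-0.     1.     0.001]
 [-0.953  0.    -0.303]
 [-0.303 -0.001  0.953]] 352.355076799865
```

View pics/c1.png

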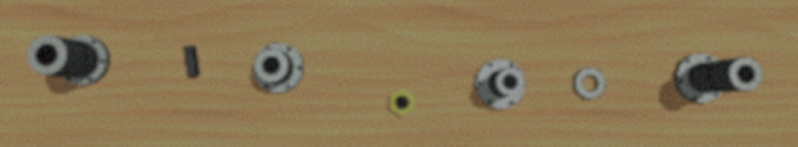

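Request:
{"op": "play_rows", "data": {"rotation": [[0, 0, -0.1], [0, 0, -0.2], [0, 0, -0.3], [0, 0, -0.4], [0, 0, -0.4], [0, 0, -0.4], [0, 0, -0.4]], "linear": [[0.13, -0.13, 0], [0.27, -0.25, 0], [0.4, -0.38, 0], [0.53, -0.5, 0.05], [0.67, -0.63, 0.1], [0.8, -0.76, 0.1], [0.8, -0.76, 0.1]], "jaw": [1, 1, 1, 1, 1, 1, 1]}}

```text
time: 0.98
tcp_pos: [333.6, -183.2, 200.9]
tcp_rot: [[0.526, 0.85, -0.001], [0.85, -0.526, 0.001], [0.001, -0.002, -1.0]]
wrist_force: [0.1, -0.6, 0.4]
gripper_width: 85.1
grasp_force: 0.0
```

```bash
cat >> h.py <<'E'
YAW=np.radians(93.73)
def go(x,y,z):
    s=readout.read_state();T=s["tcp_rot"];d=np.array([x,y,z])-s["tcp_pos"]
    Rt=np.array([[np.cos(YAW),np.sin(YAW),0],[np.sin(YAW),-np.cos(YAW),0],[0,0,-1]])
    r=cv2.Rodrigues(T.T@Rt)[0].ravel()
    print("t",round(s["time"],2),"tcp",s["tcp_pos"].round(1),"lin",(T.T@d/300).round(4),"rot",(r/(np.pi/2)).round(4),"F",s["wrist_force"].round(1),"w",round(s["gripper_width"],1),"gf",round(s["grasp_force"],1))
E
python3 -c "
from h import *
go(469.4,116.1,170)"
```

```text
t 0.97 tcp [ 333.6 -183.2  200.9] lin [ 1.0866 -0.1401  0.1038] rot [-0.0008 -0.0007 -0.3943] F [ 0.1 -0.6  0.4] w 85.1 gf 0.0
```

Request:
{"op": "play_rows", "data": {"rotation": [[0, 0, -0.1], [0, 0, -0.2], [0, 0, -0.3], [0, 0, -0.394], [0, 0, -0.394], [0, 0, -0.394], [0, 0, -0.394], [0, 0, -0.394]], "linear": [[0.2, -0.03, 0.02], [0.4, -0.06, 0.04], [0.6, -0.08, 0.06], [0.8, -0.11, 0.08], [0.95, -0.13, 0.09], [1, -0.14, 0.1], [1, -0.14, 0.1], [1, -0.14, 0.1]], "jaw": [1, 1, 1, 1, 1, 1, 1, 1]}}

```text
time: 1.98
tcp_pos: [456.7, 88.2, 171.2]
tcp_rot: [[-0.055, 0.998, -0.001], [0.998, 0.055, -0.001], [-0.001, -0.001, -1.0]]
wrist_force: [-0.1, -0.6, 0.2]
gripper_width: 85.3
grasp_force: 0.0
```

```bash
cat >> h.py <<'E'
def look(name,z,view=True,thr=70,lo=30,hi=20000):
    i=cams.camera_info("wrist");im=cams.capture("wrist")
    cv2.imwrite(f"pics/{name}.png",im)
    for e in blobs(cv2.GaussianBlur(im,(3,3),0).max(2)<thr,lo,hi):
        if min(e[1])>0.6*max(e[1]): print(np.round(e[0],1),np.round(e[1],1),ray(i,e[0],z).round(1))
E
python3 -c "
from h import *
look('w62',62)
go(469.4,116.1,23)"
```

```text
[304.4 373.6] [56.3 73.2] [453.7 -73.5  62. ]
[468.5 323.1] [11.1 18.3] [589.1 -12.9  62. ]
[289.7 276.8] [10.5 12. ] [437.7  22.3  62. ]
[520.6 251.6] [53.4 63.8] [617.7  54.7  62. ]
[337.2 162.1] [21.9 23.1] [469.2 117.5  62. ]
[536.2 164.8] [60.1 71.3] [613.2 123.6  62. ]
[337.4 161.3] [41.7 53.1] [469.2 118.1  62. ]
[554.6  62.4] [67.4 82.6] [608.6 192.5  62. ]
t 2.02 tcp [456.8  88.2 171.3] lin [0.0908 0.0475 0.4944] rot [-0.0004  0.0004 -0.0064] F [-0.4 -0.4  0.1] w 85.3 gf 0.0
```

View pics/w62.png

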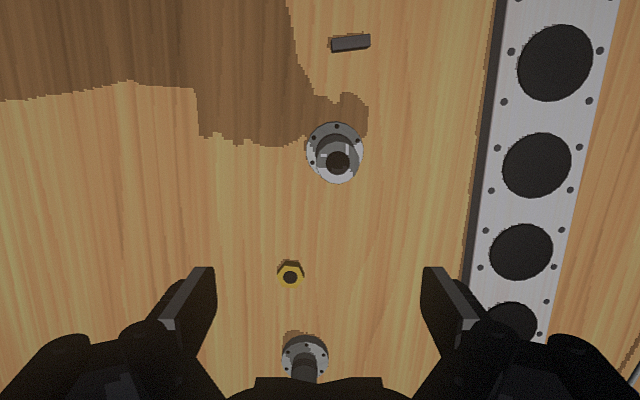

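The wrist view shows the spigot62 bore at (337,162), which is (469.2, 117.5) and agrees with the top view. The seats are visible at the right.

Request:
{"op": "play_rows", "data": {"rotation": [[0, 0, -0.006], [0, 0, -0.006], [0, 0, -0.006], [0, 0, -0.006], [0, 0, -0.006], [0, 0, -0.006], [0, 0, -0.006], [0, 0, -0.006], [0, 0, -0.006], [0, 0, -0.006], [0, 0, -0.006], [0, 0, -0.006], [0, 0, -0.006], [0, 0, -0.006]], "linear": [[0.094, 0.048, 0], [0.094, 0.048, 0.15], [0.094, 0.048, 0.3], [0.094, 0.048, 0.4], [0.094, 0.048, 0.46], [0.094, 0.048, 0.485], [0.094, 0.048, 0.485], [0.094, 0.048, 0.485], [0.094, 0.048, 0.485], [0.094, 0.048, 0.485], [0.094, 0.048, 0.485], [0.094, 0.048, 0.485], [0.094, 0.048, 0.485], [0.094, 0.048, 0.485]], "jaw": [1, 1, 1, 1, 1, 1, 1, 0.3, 0.3, 0.3, 0.3, 0.3, 0.3, 0.3], "squeeze": 40}}

```text
time: 3.78
tcp_pos: [470.2, 118.8, 26.4]
tcp_rot: [[-0.067, 0.998, 0.0], [0.998, 0.067, 0.0], [0.0, 0.0, -1.0]]
wrist_force: [-2.4, -0.0, 5.7]
gripper_width: 31.3
grasp_force: 39.4
```

```bash
python3 -c "
from h import *
look('g62',62,lo=100)
go(469.4,117.2,23)"
```

```text
[318.1 324.1] [41.6 48.5] [470.9 117.2  62. ]
[318.2 338.4] [104.3 105. ] [471.3 111.1  62. ]
[317.5 300. ] [128.7 182.9] [470.  127.1  62. ]
[315.8  79.1] [18.5 25.6] [464.7 199.7  62. ]
t 3.83 tcp [470.2 118.9  26.4] lin [-0.0053 -0.0029  0.0113] rot [ 0.0002 -0.0001  0.0011] F [-1.5  0.3  5.9] w 31.4 gf 39.4
```

View pics/g62.png

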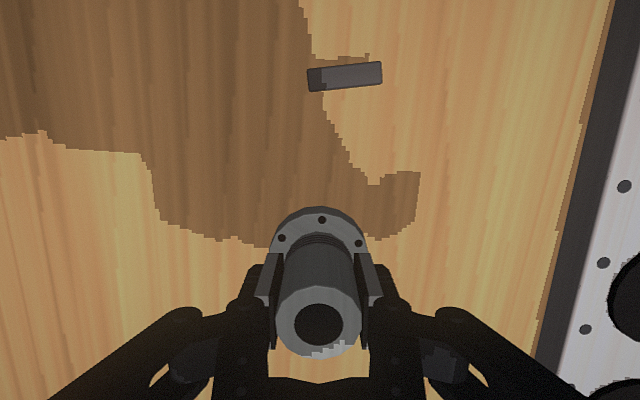

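Spigot62 is gripped, with the bore at (318,324). It sits about 1.6 mm in −y from the TCP as the camera sees it. Next I lift it and look at the row.

Request:
{"op": "play_rows", "data": {"rotation": [[0, 0, 0], [0, 0, 0], [0, 0, 0], [0, 0, 0], [0, 0, 0], [0, 0, 0], [0, 0, 0], [0, 0, 0], [0, 0, 0], [0, 0, 0], [0, 0, 0], [0, 0, 0], [0, 0, 0]], "linear": [[0, 0, -0.02], [0, 0, -0.08], [0, 0, -0.18], [0, 0, -0.28], [-0.02, 0.06, -0.38], [-0.04, 0.16, -0.46], [-0.06, 0.26, -0.48], [-0.08, 0.36, -0.48], [-0.1, 0.46, -0.48], [-0.11, 0.53, -0.48], [-0.117, 0.563, -0.48], [-0.117, 0.563, -0.48], [-0.117, 0.563, -0.48]], "jaw": [0.3, 0.3, 0.3, 0.3, 0.3, 0.3, 0.3, 0.3, 0.3, 0.3, 0.3, 0.3, 0.3]}}

```text
time: 5.45
tcp_pos: [639.9, 95.0, 169.6]
tcp_rot: [[-0.067, 0.998, -0.001], [0.998, 0.067, -0.0], [-0.0, -0.001, -1.0]]
wrist_force: [-0.5, -0.3, -1.8]
gripper_width: 31.3
grasp_force: 40.2
```

```bash
python3 -c "
from h import *
look('s1',24,lo=300)
i=cams.camera_info('wrist');s=readout.read_state()
print('bore',ray(i,(318.1,324.1),s['tcp_pos'][2]+35.6),s['wrist_force'])
go(633.3,194.6,65)"
```

```text
[318.3 323.9] [41.7 48.8] [649.3 -40.8  24. ]
[318.2 338. ] [104.1 104.5] [650.2 -57.   24. ]
[317.3 303.2] [131.1 188.8] [646.8 -17.9  24. ]
[318.1 161.5] [64.5 64.7] [638.5 117.1  24. ]
[318.1  57.9] [70.9 76.4] [633.2 196.5  24. ]
bore [640.67851366  93.44268321 205.37860205] [-0.34681321 -0.74812299 -2.49984987]
t 5.5 tcp [639.9  95.1 169.8] lin [0.3325 0.0005 0.3493] rot [-0.0007 -0.      0.0012] F [-0.3 -0.7 -2.5] w 30.9 gf 40.2
```

View pics/s1.png

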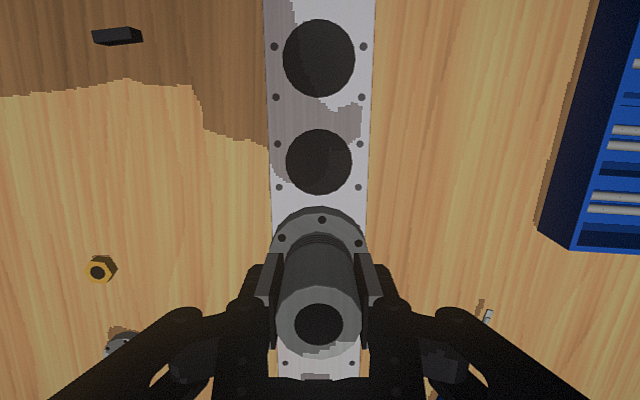

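The row view shows seat1 of the ball end at (318,58), which is (633.2, 196.5), and the next seat at (318,161), which is (638.5, 117.1). The part is held straight.

Request:
{"op": "play_rows", "data": {"rotation": [[0, 0, 0], [0, 0, 0], [0, 0, 0], [0, 0, 0], [0, 0, 0], [0, 0, 0], [0, 0, 0], [0, 0, 0], [0, 0, 0], [0, 0, 0], [0, 0, 0], [0, 0, 0], [0, 0, 0], [0, 0, 0], [0, 0, 0]], "linear": [[0.06, 0, 0], [0.15, 0, 0], [0.24, 0, 0.02], [0.31, 0, 0.08], [0.344, -0.001, 0.16], [0.344, -0.001, 0.24], [0.344, -0.001, 0.31], [0.344, -0.001, 0.355], [0.344, -0.001, 0.375], [0.344, -0.001, 0.382], [0.344, -0.001, 0.386], [0.344, -0.001, 0.39], [0.344, -0.001, 0.393], [0.344, -0.001, 0.395], [0.344, -0.001, 0.395]], "jaw": [0.3, 0.3, 0.3, 0.3, 0.3, 0.3, 0.3, 0.3, 0.3, 0.3, 0.3, 0.3, 0.3, 0.3, 0.3]}}

```text
time: 7.38
tcp_pos: [633.9, 197.9, 51.3]
tcp_rot: [[-0.067, 0.998, 0.0], [0.998, 0.067, 0.0], [0.0, 0.0, -1.0]]
wrist_force: [0.1, 0.5, -3.3]
gripper_width: 31.2
grasp_force: 40.2
```

```bash
python3 -c "
from h import *
go(632.6,197.9,50.4)"
```

```text
t 7.38 tcp [633.9 197.9  51.3] lin [ 0.0003 -0.0043  0.0031] rot [ 0.    -0.     0.001] F [ 0.1  0.5 -3.3] w 31.2 gf 40.2
```

Request:
{"op": "play_rows", "data": {"rotation": [[0, 0, 0], [0, 0, 0], [0, 0, 0], [0, 0, 0], [0, 0, 0]], "linear": [[0, -0.004, 0], [0, -0.004, 0], [0, -0.004, 0.0015], [0, -0.004, 0.003], [0, -0.004, 0.004]], "jaw": [0.3, 0.3, 0.3, 0.3, 0.3]}}

```text
time: 8.0
tcp_pos: [632.7, 197.9, 50.5]
tcp_rot: [[-0.067, 0.998, 0.0], [0.998, 0.067, 0.0], [0.0, 0.0, -1.0]]
wrist_force: [-1.1, -0.2, 1.1]
gripper_width: 31.3
grasp_force: 40.4
```

Request:
{"op": "play_rows", "data": {"rotation": [[0, 0, 0], [0, 0, 0], [0, 0, 0], [0, 0, 0], [0, 0, 0], [0, 0, 0], [0, 0, 0], [0, 0, 0], [0, 0, 0], [0, 0, 0], [0, 0, 0], [0, 0, 0], [0, 0, 0]], "linear": [[0, 0, 0], [0, 0, 0], [0, 0, 0], [0, 0, 0], [0, 0, -0.04], [0, 0, -0.12], [0, 0, -0.24], [-0.05, 0, -0.36], [-0.2, 0, -0.42], [-0.36, 0, -0.42], [-0.5, 0, -0.42], [-0.5, 0, -0.42], [-0.5, 0, -0.42]], "jaw": [0.35, 0.5, 0.8, 1, 1, 1, 1, 1, 1, 1, 1, 1, 1]}}

```text
time: 9.62
tcp_pos: [642.9, 48.4, 176.7]
tcp_rot: [[-0.066, 0.998, 0.001], [0.998, 0.066, 0.001], [0.001, 0.001, -1.0]]
wrist_force: [-0.3, -0.8, 0.4]
gripper_width: 84.8
grasp_force: 0.0
```

```bash
python3 -c "
from h import *
look('p62',24,lo=60)
i=cams.camera_info('wrist')
im=cv2.imread('pics/p62.png')
for e in blobs(cv2.GaussianBlur(im,(3,3),0).max(2)<70,100,20000):
    print(np.round(e[0]),np.round(e[1]),'z86',ray(i,e[0],86).round(1))
go(453.5,-105,160)"
```

```text
[318.1 353.2] [33.7 38. ] [ 654.9 -127.6   24. ]
[468.5 323.1] [11.1 18.3] [800.5 -81.7  24. ]
[168.2 323.1] [11.4 17.9] [ 505.1 -101.5   24. ]
[318. 278.] [51.9 56.5] [649.2 -41.7  24. ]
[ 91.5 224.3] [11.2 14. ] [442.9  -1.1  24. ]
[ 94.8 221. ] [21.6 28.8] [446.2   2.3  24. ]
[317.9 197.4] [59.3 61.1] [643.8  37.5  24. ]
[317.9 103.1] [66.9 69.8] [638.6 116.7  24. ]
[318.  -13.9] [73.4 88.6] [633.2 199.6  24. ]
[318. 353.] [34. 38.] z86 [651.5 -73.7  86. ]
[468. 323.] [11. 18.] z86 [766.3 -37.3  86. ]
[168. 323.] [11. 18.] z86 [533.2 -53.2  86. ]
[318. 278.] [52. 57.] z86 [646.8  -5.8  86. ]
[ 92. 224.] [11. 14.] z86 [484.  26.  86.]
[612. 185.] [ 8. 79.] z86 [842.2  79.2  86. ]
[318. 197.] [59. 61.] z86 [642.6  56.7  86. ]
[318. 103.] [67. 70.] z86 [638.4 119.3  86. ]
[586.  84.] [ 41. 272.] z86 [805.4 142.   86. ]
[317.   4.] [10. 37.] z86 [634.3 175.3  86. ]
[318. -14.] [73. 89.] z86 [634.1 184.6  86. ]
t 9.68 tcp [642.8  49.  176.5] lin [-0.4697 -0.664   0.0545] rot [ 0.0003 -0.0003  0.0014] F [ 0.5 -0.7 -0.4] w 85.2 gf 0.0
```

View pics/p62.png

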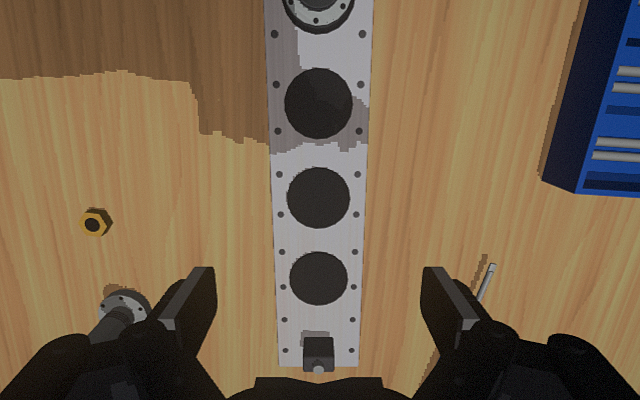

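Request:
{"op": "play_rows", "data": {"rotation": [[0, 0, 0], [0, 0, 0], [0, 0, 0], [0, 0, 0], [0, 0, 0], [0, 0, 0], [0, 0, 0], [0, 0, 0]], "linear": [[-0.1, -0.12, -0.03], [-0.22, -0.27, -0.03], [-0.34, -0.42, -0.03], [-0.46, -0.56, -0.03], [-0.53, -0.65, -0.03], [-0.537, -0.668, -0.03], [-0.537, -0.668, -0.03], [-0.537, -0.668, -0.03]], "jaw": [1, 1, 1, 1, 1, 1, 1, 1]}}

```text
time: 10.68
tcp_pos: [454.7, -125.0, 185.2]
tcp_rot: [[-0.068, 0.998, 0.001], [0.998, 0.068, 0.0], [0.0, 0.001, -1.0]]
wrist_force: [0.1, 0.7, -0.2]
gripper_width: 85.4
grasp_force: 0.0
```

```bash
python3 -c "
from h import *
look('w84',84,lo=60)
go(453.5,-105,42)"
```

```text
[310.7 337.6] [33.1 41.1] [ 457.2 -241.6   84. ]
[468.5 323. ] [11.  18.2] [ 584.4 -218.7   84. ]
[168.1 323.1] [11.  17.7] [ 340.4 -235.6   84. ]
[317.  176.2] [17.8 18.2] [ 453.1 -105.    84. ]
[317.  157.2] [25.1 29. ] [452.2 -91.4  84. ]
[556.5 102.3] [61.6 74.5] [608.8 -43.7  84. ]
[302.7  37.6] [15.3 17.1] [438. -16.  84.]
t 10.72 tcp [ 454.6 -125.1  185.1] lin [0.067  0.0005 0.477 ] rot [ 0.0004 -0.0001  0.0022] F [0.2 0.4 0.2] w 85.4 gf 0.0
```

Bore84 is at (317,176), which is (453.1, −105.0).

Request:
{"op": "play_rows", "data": {"rotation": [[0, 0, 0.002], [0, 0, 0.002], [0, 0, 0.002], [0, 0, 0.002], [0, 0, 0.002], [0, 0, 0.002], [0, 0, 0.002], [0, 0, 0.002], [0, 0, 0.002], [0, 0, 0.002], [0, 0, 0.002], [0, 0, 0.002], [0, 0, 0.002], [0, 0, 0.002], [0, 0, 0.002]], "linear": [[0.072, -0.003, 0], [0.072, -0.003, 0.14], [0.072, -0.003, 0.28], [0.072, -0.003, 0.39], [0.072, -0.003, 0.45], [0.072, -0.003, 0.477], [0.072, -0.003, 0.477], [0.072, -0.003, 0.477], [0.072, -0.003, 0.477], [0.072, -0.003, 0.477], [0.072, -0.003, 0.477], [0.072, -0.003, 0.477], [0.072, -0.003, 0.477], [0.072, -0.003, 0.477], [0.072, -0.003, 0.477]], "jaw": [1, 1, 1, 1, 1, 1, 0.6, 0.2, 0.2, 0.2, 0.2, 0.2, 0.2, 0.2, 0.2]}}

```text
time: 12.6
tcp_pos: [452.0, -104.6, 42.7]
tcp_rot: [[-0.063, 0.998, 0.002], [0.998, 0.063, -0.0], [-0.0, 0.002, -1.0]]
wrist_force: [-0.3, 0.1, 5.8]
gripper_width: 25.1
grasp_force: 39.7
```

```bash
python3 -c "
from h import *
look('g84',84,lo=100)
go(453.5,-105,42)"
```

```text
[318.1 333. ] [35.2 41.3] [ 452.6 -105.6   84. ]
[318.2 343.6] [85.1 89.6] [ 452.9 -109.9   84. ]
[317.7 266.3] [108.2 137.7] [450.8 -80.3  84. ]
[292.7  42.4] [29.2 32. ] [440.1 -15.1  84. ]
t 12.65 tcp [ 452.  -104.6   42.8] lin [-0.0016  0.005   0.0025] rot [ 0.0011  0.0003 -0.0011] F [ 0.6 -0.   7.1] w 24.8 gf 39.7
```

Request:
{"op": "play_rows", "data": {"rotation": [[0, 0, -0.001], [0, 0, -0.001], [0, 0, -0.001], [0, 0, -0.001], [0, 0, -0.001], [0, 0, -0.001], [0, 0, -0.001], [0, 0, -0.001], [0, 0, -0.001], [0, 0, -0.001], [0, 0, -0.001], [0, 0, -0.001], [0, 0, -0.001], [0, 0, -0.001], [0, 0, -0.001], [0, 0, -0.001]], "linear": [[0, 0, -0.02], [0, 0, -0.08], [0, 0, -0.18], [0.02, 0.02, -0.28], [0.07, 0.07, -0.36], [0.15, 0.14, -0.36], [0.24, 0.23, -0.36], [0.33, 0.31, -0.36], [0.42, 0.4, -0.36], [0.51, 0.48, -0.36], [0.59, 0.56, -0.36], [0.65, 0.62, -0.36], [0.69, 0.655, -0.36], [0.7, 0.665, -0.36], [0.7, 0.665, -0.36], [0.7, 0.665, -0.36]], "jaw": [0.2, 0.2, 0.2, 0.2, 0.2, 0.2, 0.2, 0.2, 0.2, 0.2, 0.2, 0.2, 0.2, 0.2, 0.2, 0.2]}}

```text
time: 14.65
tcp_pos: [636.2, 117.0, 150.0]
tcp_rot: [[-0.064, 0.998, -0.001], [0.998, 0.064, -0.0], [-0.0, -0.001, -1.0]]
wrist_force: [0.9, 0.3, -2.0]
gripper_width: 25.3
grasp_force: 39.6
```

```bash
python3 -c "
from h import *
look('s2',24,lo=100)
go(637.9,117.5,66.7)"
```

```text
[318.1 332.7] [35.3 41.9] [644.8 -13.9  24. ]
[318.  342.8] [84.9 86.4] [645.4 -24.9  24. ]
[ 91.6 304.5] [10.3 14. ] [443.6   2.5  24. ]
[320.1 198. ] [71.8 77.8] [638.2 113.5  24. ]
[320.9  88.1] [29.5 31.1] [633.3 196.6  24. ]
[320.9  87.9] [73.4 77.1] [633.4 196.8  24. ]
t 14.7 tcp [636.3 117.  150.1] lin [0.0014 0.0056 0.2781] rot [-0.0003  0.0002 -0.0006] F [ 0.1 -1.1 -2.5] w 25.2 gf 39.6
```

View pics/s2.png

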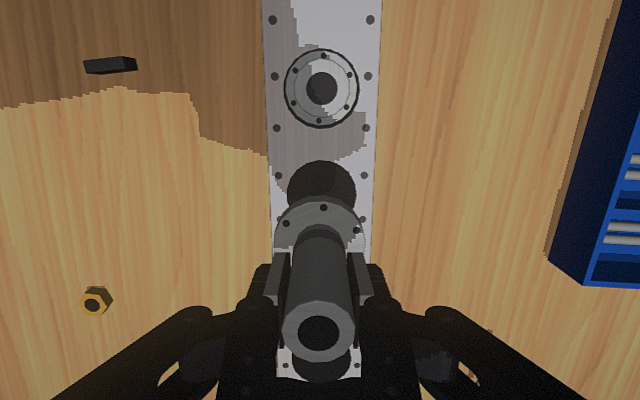

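Spigot62 at (321,88) stands well centred, with an even black rim of seat all round. Now I lower spigot84.

Request:
{"op": "play_rows", "data": {"rotation": [[0, 0, 0], [0, 0, 0], [0, 0, 0], [0, 0, 0], [0, 0, 0], [0, 0, 0], [0, 0, 0], [0, 0, 0], [0, 0, 0], [0, 0, 0], [0, 0, 0], [0, 0, 0]], "linear": [[0.0014, 0.0056, 0.03], [0.0014, 0.0056, 0.09], [0.0014, 0.0056, 0.16], [0.0014, 0.0056, 0.21], [0.0014, 0.0056, 0.24], [0.0014, 0.0056, 0.255], [0.0014, 0.0056, 0.262], [0.0014, 0.0056, 0.267], [0.0014, 0.0056, 0.27], [0.0014, 0.0056, 0.273], [0.0014, 0.0056, 0.275], [0.0014, 0.0056, 0.275]], "jaw": [0.2, 0.2, 0.2, 0.2, 0.2, 0.2, 0.2, 0.2, 0.2, 0.2, 0.2, 0.2]}}

```text
time: 16.2
tcp_pos: [638.5, 118.3, 67.5]
tcp_rot: [[-0.065, 0.998, 0.0], [0.998, 0.065, -0.0], [-0.0, 0.0, -1.0]]
wrist_force: [0.2, 0.6, -2.2]
gripper_width: 25.1
grasp_force: 39.6
```

Request:
{"op": "play_rows", "data": {"rotation": [[0, 0, 0], [0, 0, 0], [0, 0, 0], [0, 0, 0], [0, 0, 0]], "linear": [[-0.002, -0.002, 0], [-0.002, -0.002, 0], [-0.002, -0.002, 0.0015], [-0.002, -0.002, 0.003], [-0.002, -0.002, 0.003]], "jaw": [0.2, 0.2, 0.2, 0.2, 0.2]}}

```text
time: 16.82
tcp_pos: [638.0, 117.7, 66.8]
tcp_rot: [[-0.065, 0.998, 0.0], [0.998, 0.065, 0.0], [0.0, 0.0, -1.0]]
wrist_force: [-0.6, -0.8, -0.5]
gripper_width: 25.1
grasp_force: 39.9
```

Spigot84 is just touching. I'll go half a millimetre further down, release it and retreat.

Request:
{"op": "play_rows", "data": {"rotation": [[0, 0, 0], [0, 0, 0], [0, 0, 0], [0, 0, 0], [0, 0, 0], [0, 0, 0], [0, 0, 0], [0, 0, 0], [0, 0, 0], [0, 0, 0], [0, 0, 0], [0, 0, 0], [0, 0, 0], [0, 0, 0], [0, 0, 0]], "linear": [[0, 0, 0.001], [0, 0, 0.0015], [0, 0, 0.0015], [0, 0, 0.0015], [0, 0, 0.0015], [0, 0, 0.0015], [0, 0, -0.04], [0, 0, -0.12], [0, 0, -0.24], [0, 0, -0.36], [0, 0, -0.42], [0.15, -0.1, -0.42], [0.32, -0.24, -0.42], [0.5, -0.38, -0.42], [0.5, -0.38, -0.42]], "jaw": [0.2, 0.2, 0.25, 0.4, 0.7, 1, 1, 1, 1, 1, 1, 1, 1, 1, 1]}}

```text
time: 18.7
tcp_pos: [512.0, 262.4, 193.8]
tcp_rot: [[-0.07, 0.998, 0.0], [0.998, 0.07, 0.001], [0.001, 0.0, -1.0]]
wrist_force: [1.0, -0.7, 0.2]
gripper_width: 85.1
grasp_force: 0.0
```

```bash
python3 -c "
from h import *
go(476.8,290,205)"
```

```text
t 18.7 tcp [512.  262.4 193.8] lin [ 0.0998 -0.1105 -0.0373] rot [ 0.0001 -0.0005  0.003 ] F [ 1.  -0.7  0.2] w 85.1 gf 0.0
```

Request:
{"op": "play_rows", "data": {"rotation": [[0, 0, 0.002], [0, 0, 0.002], [0, 0, 0.002], [0, 0, 0.002]], "linear": [[0.1, -0.11, -0.04], [0.1, -0.11, -0.04], [0.1, -0.11, -0.04], [0.1, -0.11, -0.04]], "jaw": [1, 1, 1, 1]}}

```text
time: 19.2
tcp_pos: [480.5, 286.9, 204.5]
tcp_rot: [[-0.06, 0.998, 0.0], [0.998, 0.06, -0.0], [-0.0, 0.0, -1.0]]
wrist_force: [0.8, 0.1, -0.5]
gripper_width: 85.1
grasp_force: 0.0
```

```bash
python3 -c "
from h import *
look('w106',106,lo=60)
go(476.8,312,64)"
```

```text
[468.6 323. ] [11.1 18.2] [607.8 194.1 106. ]
[168.2 323.2] [10.9 18. ] [366.5 179.2 106. ]
[469.7 203.5] [28.3 31.8] [589.6 294.2 106. ]
[313.6 170.2] [26.  27.1] [476.3 311.8 106. ]
[314.7 147.7] [32.7 36.9] [476.2 327.5 106. ]
t 19.25 tcp [480.4 286.9 204.4] lin [ 0.0844 -0.0069  0.4679] rot [-0.      0.0002 -0.0031] F [ 0.3 -0.2 -0.1] w 85.4 gf 0.0
```

View pics/w106.png

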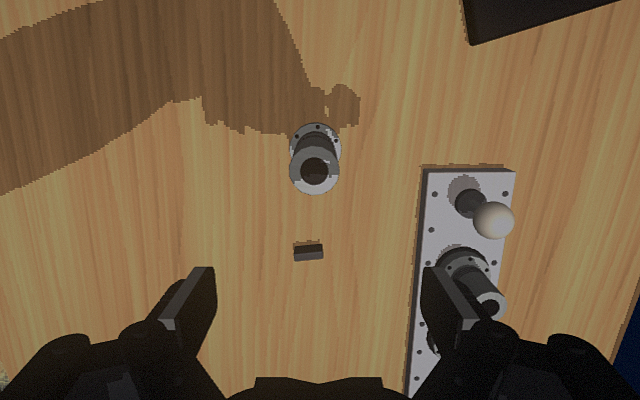

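Bore106 is at (314,170), which is (476.3, 311.8). The plate and ball are well clear of the fingers.

Request:
{"op": "play_rows", "data": {"rotation": [[0, 0, -0.003], [0, 0, -0.003], [0, 0, -0.003], [0, 0, -0.003], [0, 0, -0.003], [0, 0, -0.003], [0, 0, -0.003], [0, 0, -0.003], [0, 0, -0.003], [0, 0, -0.003], [0, 0, -0.003], [0, 0, -0.003], [0, 0, -0.003], [0, 0, -0.003], [0, 0, -0.003]], "linear": [[0.088, -0.011, 0], [0.088, -0.011, 0.14], [0.088, -0.011, 0.28], [0.088, -0.011, 0.39], [0.088, -0.011, 0.45], [0.088, -0.011, 0.468], [0.088, -0.011, 0.468], [0.088, -0.011, 0.468], [0.088, -0.011, 0.468], [0.088, -0.011, 0.468], [0.088, -0.011, 0.468], [0.088, -0.011, 0.468], [0.088, -0.011, 0.468], [0.088, -0.011, 0.468], [0.088, -0.011, 0.468]], "jaw": [1, 1, 1, 1, 1, 1, 0.6, 0.3, 0.3, 0.3, 0.3, 0.3, 0.3, 0.3, 0.3], "squeeze": 50}}

```text
time: 21.12
tcp_pos: [475.6, 314.4, 65.4]
tcp_rot: [[-0.067, 0.998, 0.002], [0.998, 0.067, 0.001], [0.001, 0.002, -1.0]]
wrist_force: [0.7, -0.6, 6.2]
gripper_width: 34.8
grasp_force: 50.1
```

```bash
python3 -c "
from h import *
look('g106',106,lo=100)
go(643.2,38.7,180)"
```

```text
[318.2 336.5] [47.9 56.8] [476.3 311.5 106. ]
[257.5 299.8] [10.3 16.8] [455.2 324.6 106. ]
[318.5 339.2] [ 93.7 116.6] [476.5 310.3 106. ]
[316.5 262.9] [104.7 145.5] [473.9 339.5 106. ]
[602.5  32.4] [77.6 82.8] [544.8 411.8 106. ]
t 21.18 tcp [475.6 314.4  65.4] lin [-0.9539  0.497  -0.3818] rot [ 0.0015 -0.0007  0.001 ] F [0.7 0.2 6.7] w 35.2 gf 50.1
```

Request:
{"op": "play_rows", "data": {"rotation": [[0, 0, 0.001], [0, 0, 0.001], [0, 0, 0.001], [0, 0, 0.001], [0, 0, 0.001], [0, 0, 0.001], [0, 0, 0.001], [0, 0, 0.001], [0, 0, 0.001], [0, 0, 0.001], [0, 0, 0.001], [0, 0, 0.001], [0, 0, 0.001], [0, 0, 0.001], [0, 0, 0.001], [0, 0, 0.001], [0, 0, 0.001], [0, 0, 0.001], [0, 0, 0.001]], "linear": [[0, 0, -0.02], [0, 0, -0.08], [0, 0, -0.18], [0, 0, -0.28], [0, 0, -0.38], [-0.03, 0.02, -0.44], [-0.09, 0.05, -0.46], [-0.18, 0.09, -0.46], [-0.27, 0.14, -0.46], [-0.36, 0.19, -0.46], [-0.45, 0.235, -0.46], [-0.54, 0.28, -0.46], [-0.63, 0.33, -0.46], [-0.72, 0.375, -0.46], [-0.81, 0.42, -0.46], [-0.88, 0.46, -0.46], [-0.93, 0.487, -0.46], [-0.95, 0.497, -0.46], [-0.95, 0.497, -0.46]], "jaw": [0.3, 0.3, 0.3, 0.3, 0.3, 0.3, 0.3, 0.3, 0.3, 0.3, 0.3, 0.3, 0.3, 0.3, 0.3, 0.3, 0.3, 0.3, 0.3]}}

```text
time: 23.55
tcp_pos: [642.3, 39.5, 202.0]
tcp_rot: [[-0.065, 0.998, -0.001], [0.998, 0.065, 0.0], [0.001, -0.001, -1.0]]
wrist_force: [-0.4, 0.3, -4.8]
gripper_width: 34.6
grasp_force: 50.8
```

```bash
python3 -c "
from h import *
look('s3',24,lo=100)
i=cams.camera_info('wrist');s=readout.read_state()
print('bore',ray(i,(318.2,336.5),s['tcp_pos'][2]+40.6)-s['tcp_pos'])
go(643.1,39.8,89.4)"
```

```text
[318.2 336.3] [48.  57.1] [ 653.9 -136.    24. ]
[318.2 340.4] [ 96.2 115.1] [ 654.3 -141.2   24. ]
[319. 181.] [56.5 62.6] [643.4  37.   24. ]
[320.   91.8] [20.1 21.4] [639.1 116.6  24. ]
[319.6  91.3] [61.1 64. ] [638.7 117.   24. ]
[319.6 -18.1] [68.5 83.4] [633.2 200.   24. ]
bore [ 0.84783635 -2.92341946 40.6       ]
t 23.6 tcp [642.   40.  202.1] lin [-0.0012  0.0038  0.3758] rot [-0.0004 -0.0004  0.0003] F [ 0.8 -0.3 -4.4] w 35.1 gf 50.8
```

View pics/s3.png

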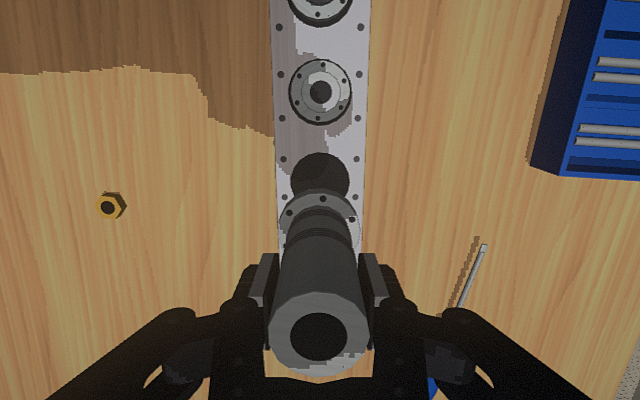

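Spigot84 at (320,92) stands upright with an even rim. Now I lower spigot106 onto seat 3.

Request:
{"op": "play_rows", "data": {"rotation": [[0, 0, 0], [0, 0, 0], [0, 0, 0], [0, 0, 0], [0, 0, 0], [0, 0, 0], [0, 0, 0], [0, 0, 0], [0, 0, 0], [0, 0, 0], [0, 0, 0], [0, 0, 0]], "linear": [[-0.001, 0.002, 0.03], [-0.001, 0.002, 0.1], [-0.001, 0.002, 0.2], [-0.001, 0.002, 0.28], [-0.001, 0.002, 0.325], [-0.001, 0.002, 0.347], [-0.001, 0.002, 0.355], [-0.001, 0.002, 0.361], [-0.001, 0.002, 0.366], [-0.001, 0.002, 0.369], [-0.001, 0.002, 0.371], [-0.001, 0.002, 0.371]], "jaw": [0.3, 0.3, 0.3, 0.3, 0.3, 0.3, 0.3, 0.3, 0.3, 0.3, 0.3, 0.3]}}

```text
time: 25.1
tcp_pos: [643.0, 39.2, 90.9]
tcp_rot: [[-0.065, 0.998, -0.0], [0.998, 0.065, 0.0], [0.0, -0.0, -1.0]]
wrist_force: [-0.9, 0.2, -5.4]
gripper_width: 35.0
grasp_force: 50.7
```

Request:
{"op": "play_rows", "data": {"rotation": [[0, 0, 0], [0, 0, 0], [0, 0, 0], [0, 0, 0], [0, 0, 0]], "linear": [[0.002, 0, 0.001], [0.002, 0, 0.002], [0.002, 0, 0.003], [0.002, 0, 0.0045], [0.002, 0, 0.0055]], "jaw": [0.3, 0.3, 0.3, 0.3, 0.3]}}

```text
time: 25.72
tcp_pos: [643.0, 39.8, 89.4]
tcp_rot: [[-0.065, 0.998, 0.0], [0.998, 0.065, -0.0], [-0.0, 0.0, -1.0]]
wrist_force: [-1.4, -0.4, -1.6]
gripper_width: 34.8
grasp_force: 50.8
```

Request:
{"op": "play_rows", "data": {"rotation": [[0, 0, 0], [0, 0, 0], [0, 0, 0], [0, 0, 0], [0, 0, 0], [0, 0, 0], [0, 0, 0], [0, 0, 0], [0, 0, 0], [0, 0, 0], [0, 0, 0], [0, 0, 0], [0, 0, 0], [0, 0, 0], [0, 0, 0], [0, 0, 0], [0, 0, 0], [0, 0, 0], [0, 0, 0]], "linear": [[0, 0, 0.001], [0, 0, 0.002], [0, 0, 0.002], [0, 0, 0.002], [0, 0, 0.002], [0, 0, 0.002], [0, 0, -0.04], [0, 0, -0.12], [0, 0, -0.24], [0, 0, -0.36], [0, 0, -0.44], [-0.1, -0.07, -0.47], [-0.25, -0.18, -0.47], [-0.4, -0.3, -0.47], [-0.55, -0.42, -0.47], [-0.7, -0.54, -0.47], [-0.85, -0.66, -0.47], [-0.95, -0.69, -0.47], [-0.95, -0.69, -0.47]], "jaw": [0.3, 0.3, 0.4, 0.6, 0.8, 1, 1, 1, 1, 1, 1, 1, 1, 1, 1, 1, 1, 1, 1]}}

```text
time: 28.1
tcp_pos: [454.5, -260.1, 231.3]
tcp_rot: [[-0.061, 0.998, 0.002], [0.998, 0.061, -0.001], [-0.001, 0.002, -1.0]]
wrist_force: [-0.7, 0.8, -0.4]
gripper_width: 85.4
grasp_force: 0.0
```

```bash
python3 -c "
from h import *
go(459,-332,228)"
```

```text
t 28.1 tcp [ 454.5 -260.1  231.3] lin [-2.401e-01  2.000e-04  1.140e-02] rot [ 0.001   0.0008 -0.0025] F [-0.7  0.8 -0.4] w 85.4 gf 0.0
```

Request:
{"op": "play_rows", "data": {"rotation": [[0, 0, -0.002], [0, 0, -0.002], [0, 0, -0.002], [0, 0, -0.002]], "linear": [[-0.15, 0, 0.01], [-0.24, 0, 0.01], [-0.24, 0, 0.01], [-0.24, 0, 0.01]], "jaw": [1, 1, 1, 1]}}

```text
time: 28.6
tcp_pos: [459.9, -328.7, 227.5]
tcp_rot: [[-0.069, 0.998, 0.0], [0.998, 0.069, 0.001], [0.001, 0.0, -1.0]]
wrist_force: [1.2, -0.1, 0.4]
gripper_width: 84.9
grasp_force: 0.0
```

```bash
python3 -c "
from h import *
look('w128',128,lo=60)
go(459,-308,86)"
```

```text
[468.5 323. ] [11.  18.1] [ 588.3 -420.8  128. ]
[168.1 323.1] [11.  17.7] [ 346.3 -437.8  128. ]
[318.5 176.3] [21.3 21.6] [ 459.1 -308.   128. ]
[318.  153.4] [33.4 34.7] [ 457.6 -291.9  128. ]
t 28.65 tcp [ 459.8 -328.5  227.5] lin [0.0681 0.0022 0.4717] rot [-0.     -0.0004  0.0029] F [-0.3 -0.1  1. ] w 84.9 gf 0.0
```

Bore128 is at (318,176), which is (459.1, −308.0).

Request:
{"op": "play_rows", "data": {"rotation": [[0, 0, 0.003], [0, 0, 0.003], [0, 0, 0.003], [0, 0, 0.003], [0, 0, 0.003], [0, 0, 0.003], [0, 0, 0.003], [0, 0, 0.003], [0, 0, 0.003], [0, 0, 0.003], [0, 0, 0.003], [0, 0, 0.003], [0, 0, 0.003], [0, 0, 0.003], [0, 0, 0.003]], "linear": [[0.0735, 0, 0], [0.0735, 0, 0.14], [0.0735, 0, 0.28], [0.0735, 0, 0.39], [0.0735, 0, 0.45], [0.0735, 0, 0.472], [0.0735, 0, 0.472], [0.0735, 0, 0.472], [0.0735, 0, 0.472], [0.0735, 0, 0.472], [0.0735, 0, 0.472], [0.0735, 0, 0.472], [0.0735, 0, 0.472], [0.0735, 0, 0.472], [0.0735, 0, 0.472]], "jaw": [1, 1, 1, 1, 1, 1, 0.6, 0.25, 0.25, 0.25, 0.25, 0.25, 0.25, 0.25, 0.25]}}

```text
time: 30.52
tcp_pos: [458.7, -308.4, 86.7]
tcp_rot: [[-0.063, 0.998, 0.002], [0.998, 0.063, -0.001], [-0.001, 0.002, -1.0]]
wrist_force: [-0.2, 0.6, 5.3]
gripper_width: 29.2
grasp_force: 49.8
```

```bash
python3 -c "
from h import *
look('g128',128,lo=100)
go(648.5,-40.5,210)"
```

```text
[318.3 331.2] [40.9 48.3] [ 459.3 -308.6  128. ]
[318.2 341.8] [95.4 99.4] [ 459.6 -312.9  128. ]
t 30.57 tcp [ 458.7 -308.4   86.7] lin [ 0.8505  0.6885 -0.4107] rot [ 0.001   0.0007 -0.0011] F [-1.9  0.4  5.7] w 28.8 gf 49.8
```

Request:
{"op": "play_rows", "data": {"rotation": [[0, 0, -0.001], [0, 0, -0.001], [0, 0, -0.001], [0, 0, -0.001], [0, 0, -0.001], [0, 0, -0.001], [0, 0, -0.001], [0, 0, -0.001], [0, 0, -0.001], [0, 0, -0.001], [0, 0, -0.001], [0, 0, -0.001], [0, 0, -0.001], [0, 0, -0.001], [0, 0, -0.001], [0, 0, -0.001], [0, 0, -0.001], [0, 0, -0.001], [0, 0, -0.001], [0, 0, -0.001]], "linear": [[0, 0, -0.02], [0, 0, -0.08], [0, 0, -0.18], [0, 0, -0.28], [0, 0.02, -0.35], [0.03, 0.06, -0.38], [0.09, 0.12, -0.38], [0.17, 0.19, -0.38], [0.25, 0.26, -0.38], [0.33, 0.33, -0.38], [0.41, 0.4, -0.38], [0.49, 0.47, -0.38], [0.57, 0.53, -0.38], [0.65, 0.58, -0.38], [0.72, 0.62, -0.38], [0.78, 0.65, -0.38], [0.82, 0.675, -0.38], [0.84, 0.685, -0.38], [0.8455, 0.688, -0.38], [0.8455, 0.688, -0.38]], "jaw": [0.25, 0.25, 0.25, 0.25, 0.25, 0.25, 0.25, 0.25, 0.25, 0.25, 0.25, 0.25, 0.25, 0.25, 0.25, 0.25, 0.25, 0.25, 0.25, 0.25]}}

```text
time: 33.08
tcp_pos: [647.8, -42.2, 199.7]
tcp_rot: [[-0.064, 0.998, -0.0], [0.998, 0.064, -0.0], [-0.0, -0.0, -1.0]]
wrist_force: [0.1, -0.9, -3.2]
gripper_width: 28.9
grasp_force: 49.7
```

```bash
python3 -c "
from h import *
look('s4',24,lo=100)
go(648.4,-42,110.7)"
```

```text
[318.3 331.1] [40.8 48.2] [ 659.  -209.5   24. ]
[318.3 341.7] [95.5 99.5] [ 659.9 -223.2   24. ]
[319.4 171.2] [40.  60.6] [648.8 -35.   24. ]
[ 89.2 123.5] [12.4 14.8] [442.6  -5.1  24. ]
[319.7  88.6] [62.8 65.7] [644.3  37.4  24. ]
[319.1  88.7] [32.3 34.4] [643.8  37.3  24. ]
[600.1  43.5] [ 80.5 116.4] [873.8  87.7  24. ]
[319.5 -14.4] [64.2 69.3] [639.1 114.9  24. ]
t 33.12 tcp [647.8 -42.3 199.8] lin [0.001  0.0021 0.2968] rot [-0.0001  0.0002 -0.0006] F [-0.4 -0.2 -2.7] w 28.9 gf 49.7
```

View pics/s4.png

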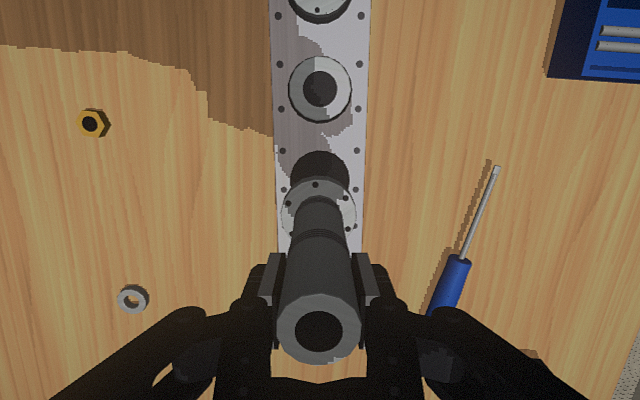

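Spigot106 at (319,89) is upright and centred, and seat 4 lies under spigot128 at (320,171). Now I lower it.

Request:
{"op": "play_rows", "data": {"rotation": [[0, 0, 0], [0, 0, 0], [0, 0, 0], [0, 0, 0], [0, 0, 0], [0, 0, 0], [0, 0, 0], [0, 0, 0], [0, 0, 0], [0, 0, 0], [0, 0, 0], [0, 0, 0]], "linear": [[0.001, 0, 0.03], [0.001, 0, 0.09], [0.001, 0, 0.16], [0.001, 0, 0.22], [0.001, 0, 0.255], [0.001, 0, 0.271], [0.001, 0, 0.279], [0.001, 0, 0.285], [0.001, 0, 0.289], [0.001, 0, 0.292], [0.001, 0, 0.293], [0.001, 0, 0.293]], "jaw": [0.25, 0.25, 0.25, 0.25, 0.25, 0.25, 0.25, 0.25, 0.25, 0.25, 0.25, 0.25]}}

```text
time: 34.62
tcp_pos: [648.0, -41.3, 111.8]
tcp_rot: [[-0.065, 0.998, 0.0], [0.998, 0.065, 0.0], [0.0, 0.0, -1.0]]
wrist_force: [0.2, 0.1, -3.1]
gripper_width: 29.0
grasp_force: 49.7
```

Request:
{"op": "play_rows", "data": {"rotation": [[0, 0, 0], [0, 0, 0], [0, 0, 0], [0, 0, 0], [0, 0, 0]], "linear": [[-0.002, 0.001, 0.001], [-0.002, 0.001, 0.002], [-0.002, 0.001, 0.003], [-0.002, 0.001, 0.004], [-0.002, 0.001, 0.004]], "jaw": [0.25, 0.25, 0.25, 0.25, 0.25]}}

```text
time: 35.25
tcp_pos: [648.3, -42.0, 110.8]
tcp_rot: [[-0.065, 0.998, 0.0], [0.998, 0.065, -0.0], [-0.0, 0.0, -1.0]]
wrist_force: [-0.4, -0.0, -1.4]
gripper_width: 29.0
grasp_force: 49.7
```

Request:
{"op": "play_rows", "data": {"rotation": [[0, 0, 0], [0, 0, 0], [0, 0, 0], [0, 0, 0], [0, 0, 0], [0, 0, 0], [0, 0, 0], [0, 0, 0], [0, 0, 0], [0, 0, 0], [0, 0, 0], [0, 0, 0], [0, 0, 0], [0, 0, 0], [0, 0, 0], [0, 0, 0]], "linear": [[0, 0, 0.001], [0, 0, 0.002], [0, 0, 0.002], [0, 0, 0.002], [0, 0, 0.002], [0, 0, 0.002], [0, 0, -0.04], [0, 0, -0.12], [0, 0, -0.24], [0, 0, -0.36], [-0.05, 0, -0.45], [-0.15, 0, -0.45], [-0.28, 0, -0.45], [-0.4, 0, -0.45], [-0.4, 0, -0.45], [-0.4, 0, -0.45]], "jaw": [0.25, 0.25, 0.35, 0.55, 0.8, 1, 1, 1, 1, 1, 1, 1, 1, 1, 1, 1]}}

```text
time: 37.25
tcp_pos: [656.1, -161.5, 246.1]
tcp_rot: [[-0.065, 0.998, 0.0], [0.998, 0.065, 0.0], [0.0, 0.001, -1.0]]
wrist_force: [0.8, -0.2, 0.9]
gripper_width: 85.3
grasp_force: 0.0
```

```bash
python3 -c "
from h import *
go(0,0,0)
w=cams.capture('wrist');t=cams.capture('top')[120:215,140:400]
cv2.imwrite('pics/fin.png',np.vstack([w,cv2.resize(t,(640,200))]) if 0 else np.vstack([w[:330],cv2.resize(t,(640,234),interpolation=cv2.INTER_CUBIC)]))"
```

```text
t 37.25 tcp [ 656.1 -161.5  246.1] lin [ 0.6785 -2.1481  0.8194] rot [ 0.0003 -0.0002 -0.0002] F [ 0.8 -0.2  0.9] w 85.3 gf 0.0
```

View pics/fin.png

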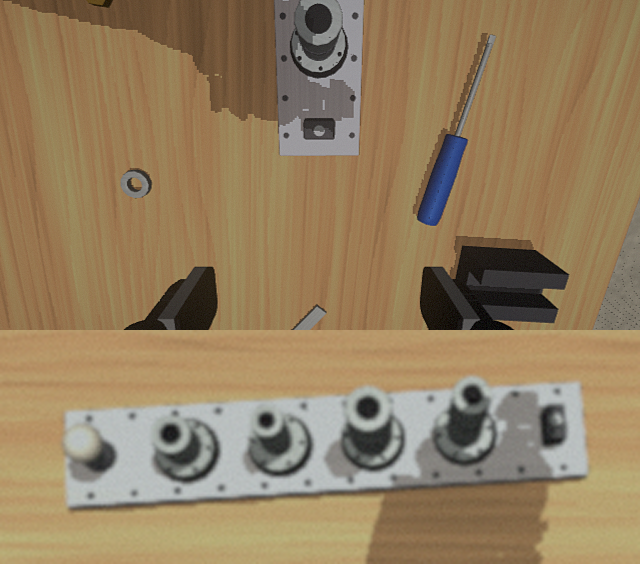

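All four spigots stand upright from the ball outwards in the order 62, 84, 106, 128 (top view, flanges at (187,448), (280,442), (373,437) and (465,432)). Each is centred on its seat, and the gripper is clear of them.

```bash
python3 -c "
from station import env
print(env.sign_off())"
```

```text
the job is handed in; nothing more can be done
None
```

The job is handed in: all four spigots stand upright and centred by eye on their seats, in order of height from spigot62 next to the ball to spigot128 at the far end, none dropped, finished at about 37 s of the 112 s allowed.

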